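# Seal three push-button canisters in order of height

### The arm

A 6-joint arm with a two-finger parallel gripper is mounted at the origin on a cart in front of the work surface, level with it; the furniture and walls round the work are solid. World frame = base frame: x ahead of the robot, y to its left, z up, the work surface at z = 0. Lengths are in m, angles in degrees, forces in N, time in s.
With the tool pointing down it reaches from about 0.3 to 0.75 m from the base axis. Payload 8.5 kg.
Tool frame: the origin (TCP) lies on the centre line of the jaws, within the pads' length; the fingertips stand 25 mm ahead of it and the grasp point (between the pads) lies 6 mm ahead of it; z points along the fingers, y is the line along which they close (so a half turn about z gives the same grasp; the last joint's range is limited). The gripper opens to 85 mm and grips with 20 to 120 N. Pads are 22 mm wide; open, the fingers measure 114 mm over their backs; the gripper's body (76 mm by 85 mm) begins 54 mm behind the grasp point. The pads swing forward as they close: fully open they stand 13 mm farther back than shut.
Start: joints at [-87.508, 21.807, 74.336, -0, 83.858, -12.336], TCP at [0.141, -0.532, 0.224] pointing down, gripper open.
Joint ranges: [-178.18, 178.18], [-50.72, 133.34], [12.68, 142.11], [-81.47, 261.47], [9.98, 163.14], [-165.26, 165.26]. Speed limits (degrees/s): [136.94, 136.94, 180, 180, 180, 180].

### API

Orientations are given as a 3x3 rotation matrix whose columns are the frame's x, y, z axes.
In Python, from rig import telemetry, optics, env gives the robot as it stands.
- The arm moves only by the tool send_rows, never from a script. Its argument "deltas" is a list that holds one entry, the list of rows, each a list of 7 numbers: the shift along the tool's x, y, z in m, then the turn, a rotation vector about the tool's x, y, z in rad, then the opening, from -1 (shut) to 1 (fully open), so that 0 is half open. In form: [[[x, y, z, ax, ay, az, grip], ...]]. A call has 1 to 12 rows; each row shifts and turns the commanded pose from where the row before left it, along the tool's axes as they then stand; what a row does not reach is not made up. A row lasts 1/8 s, in which the tool goes at most 62.5 mm and 10.7 degrees, less where a joint would pass 70% of its speed; a pose out of reach is approached as far as the arm can. A call is refused whole if a number of a shift passes 0.0625 or a number of a turn 0.188, either way. A call with a gripper value outside its range is refused whole. The fingers move at their own pace and stop on an object; "squeeze" is the grip in N (left out, the last holds). Time passes only in rows, so rows that do not move let the fingers close. It gives the time, the measured TCP pose, the force, the opening and the grip force at its end, in the units of the state.
- telemetry.observe(): the state, without advancing time (a new reading comes with each control period).
- optics.get_image(name): name is "scene" or "top" or "wrist"; returns a dict with "image" (420x560x3 uint8, red, green, blue), "range_z" (420x560 float32, m along the optical axis (not along the pixel's ray), 0 where there is no reading), "K" (3x3 intrinsics, pixels), "rvec" (rotation vector, rad) and "tvec" (3), from world to camera coordinates, as OpenCV has them; the wrist camera has in their place "hand_eye" (4x4, takes a point from camera to tool coordinates, whose origin is the TCP and whose axes are the flange's). Camera axes: x right, y down, z forward; pixel columns grow to the right and rows downward; lengths in m; the calibration is good to about 2 mm. A picture is of the moment at which its call begins: read the wrist's pose just before it.
- env.close_job(): hands the job in; it is judged then, once.
The state is a dict: "time_s": time; "q": joint angles; "qvel": joint speeds; "joint_efforts": joint torques, N m; "position": TCP position; "tool_rot": TCP orientation; "ft_force": force on the tool from outside, world axes, zero at the start; "wrist_torque": the same for the moment, N m; "grip_width": finger opening in m; "gripper_force": force on a finger pad.
Only numpy, scipy, OpenCV 4.12 (cv2) and the standard library are available. Lean on these libraries where they do the work, as an engineer would, in place of code of your own. Each camera call takes 0.05 s, during which the arm holds its last target. There are 200 camera calls.

### The job

Seal the three steel canisters by pressing the round button in each lid down flush, lightly, with the fingertips: first the shortest canister, then the middle one, then the tallest. Only press: do not pick up, push about or tip the canisters, and leave the things around them alone.

Things in the scene. Friction and masses are not known exactly. Their poses are not given: they have to be found in the camera images.
- canister_short: The shortest of three square push-button storage canisters: brushed steel body 84 x 84 mm, flat white lid 90 x 90 mm, lid top 80 mm above the underside, 0.4 to 0.8 kg, loose, standing upright on the worktop. Origin: centre of the underside; z up, x and y along its sides.
- top_short (a point): Centre of the top of the shortest canister's push button: a round white button 42 mm across with a small steel disc in its middle, in the centre of the lid. Raised, it stands 8.7 mm above the lid (the point is then 88.7 mm above the worktop); fully down 0.7 mm. The point moves with the button; z up.
- button_short (a joint): How far the shortest canister's button is pressed, m: 0 = raised, 0.008 = fully down, flush with the lid (hard stop). It goes straight down against a steady friction of about 4 N, has no spring, and stays where it is left.
- canister_middle: The middle-height of three square push-button storage canisters: brushed steel body 84 x 84 mm, flat white lid 90 x 90 mm, lid top 110 mm above the underside, 0.4 to 0.8 kg, loose, standing upright on the worktop. Origin: centre of the underside; z up, x and y along its sides.
- top_middle (a point): Centre of the top of the middle-height canister's push button: a round white button 42 mm across with a small steel disc in its middle, in the centre of the lid. Raised, it stands 8.7 mm above the lid (the point is then 118.7 mm above the worktop); fully down 0.7 mm. The point moves with the button; z up.
- button_middle (a joint): How far the middle-height canister's button is pressed, m: 0 = raised, 0.008 = fully down, flush with the lid (hard stop). It goes straight down against a steady friction of about 4 N, has no spring, and stays where it is left.
- canister_tall: The tallest of three square push-button storage canisters: brushed steel body 84 x 84 mm, flat white lid 90 x 90 mm, lid top 140 mm above the underside, 0.4 to 0.8 kg, loose, standing upright on the worktop. Origin: centre of the underside; z up, x and y along its sides.
- top_tall (a point): Centre of the top of the tallest canister's push button: a round white button 42 mm across with a small steel disc in its middle, in the centre of the lid. Raised, it stands 8.7 mm above the lid (the point is then 148.7 mm above the worktop); fully down 0.7 mm. The point moves with the button; z up.
- button_tall (a joint): How far the tallest canister's button is pressed, m: 0 = raised, 0.008 = fully down, flush with the lid (hard stop). It goes straight down against a steady friction of about 4 N, has no spring, and stays where it is left.
- shaker: Bystander: small shaker, 44 mm across, 90 mm tall, loose. Origin: centre of the underside, z up.
- ramekin: Bystander: white ribbed ramekin, 69 mm across, 46 mm tall, open, loose. Origin: centre of the underside, z up.
- spice_jar: Bystander: small spice jar, 42 mm across, 96 mm tall, loose. Origin: centre of the underside, z up.
Not all that is in view belongs to the job. What is shaped like the canister_middle but blue is not meant. Leave any turquoise look-alike of the canister_short alone.

How it is judged (in metres and radians):
On the way, in this order (a step that is already met when the one before it is completed fails the run):
1. the shortest canister's button is down, the other two still up (value of joint button_short above 0.0065 m and value of joint each of button_middle, button_tall below 0.003 m), for 0.2 s.
2. then the middle canister's button is down, the tallest's still up (value of joint each of button_short, button_middle above 0.0065 m and value of joint button_tall below 0.003 m), for 0.2 s.
3. then the tallest canister's button is down (value of joint each of button_short, button_middle, button_tall above 0.0065 m), for 0.2 s.
At the end, for the whole second after the job is handed in: All three buttons are at least 6.5 mm down (of 8), the canisters stand upright and at rest on the worktop within 30 mm of where they started, and the shaker, ramekin and spice jar stand upright within 20 mm of where they were (all of step 3 and angle between each of canister_short, canister_middle, canister_tall's own z axis and vertical below 0.05 rad and height (world z) of each of canister_short, canister_middle, canister_tall below 0.005 m and distance of each of canister_short, canister_middle, canister_tall from where it was at the start of the episode below 0.03 m and linear speed of each of canister_short, canister_middle, canister_tall below 0.02 m/s and distance of each of shaker, ramekin, spice_jar from where it was at the start of the episode below 0.02 m and angle between each of shaker, ramekin, spice_jar's own z axis and vertical below 0.1 rad); the robot touches nothing.
It fails at once if a button is pressed before its turn (more than 3 mm while an earlier one is less than 6.5 mm down) ((value of joint button_short below 0.0065 m and value of joint any of button_middle, button_tall above 0.003 m) or (value of joint button_middle below 0.0065 m and value of joint button_tall above 0.003 m)).
It fails at once if a canister is pushed or touched with more than 30 N (contact force between any of the fingers, the arm and canister_short above 30 N or contact force between any of the fingers, the arm and canister_middle above 30 N or contact force between any of the fingers, the arm and canister_tall above 30 N).
It fails at once if a canister is lifted by more than 10 mm (height (world z) of any of canister_short, canister_middle, canister_tall above 0.01 m).
It fails at once if a canister is tipped (more than 0.2 rad) or shifted by more than 30 mm (angle between any of canister_short, canister_middle, canister_tall's own z axis and vertical above 0.2 rad or distance of any of canister_short, canister_middle, canister_tall from where it was at the start of the episode above 0.03 m).
It fails at once if the shaker, ramekin or spice jar is moved by more than 20 mm or tipped (distance of any of shaker, ramekin, spice_jar from where it was at the start of the episode above 0.02 m or angle between any of shaker, ramekin, spice_jar's own z axis and vertical above 0.2 rad).
It also fails if it takes over 48 s, if anything falls off the work surface, if the arm or the gripper's body presses on something with over 40 N, if the wrist force passes 120 N, or if a joint passes its speed limit or range.

## Working session

There is one attempt and no reset: what is moved stays moved. The work goes in short steps, Python scripts to look and compute and a tool call to move; the robot and the scene stay as the last step left them, time stands still between calls to the robot, and variables do not carry over. Pictures are saved under pics/ and viewed, at most 10 in all, crops included, and the job is handed in when it is done.

Besides the shell and the picture viewer there is one more tool, called after "Request:" by a JSON object that holds its "op" and its "data". send_rows: Moves the arm, as the interface text tells. Its arguments: {"type":"object","properties":{"deltas":{"type":"array"},"squeeze":{"type":"number"}},"required":["deltas"]}

```bash
mkdir -p pics; cat > h.py <<'E'
import numpy as np, cv2
from rig import telemetry, optics, env
def grab(n):
    s=telemetry.observe(); d=optics.get_image(n)
    if 'hand_eye' in d:
        T=np.eye(4);T[:3,:3]=np.array(s['tool_rot']).reshape(3,3);T[:3,3]=s['position'];M=T@np.array(d['hand_eye'])
    else:
        R=cv2.Rodrigues(np.array(d['rvec'],float))[0];M=np.eye(4);M[:3,:3]=R.T;M[:3,3]=-R.T@np.ravel(d['tvec'])
    z=d['range_z'];v,u=np.mgrid[:420,:560]
    P=(np.linalg.inv(d['K'])@np.stack([u*z,v*z,z]).reshape(3,-1)).T@M[:3,:3].T+M[:3,3]
    P=P.reshape(420,560,3);P[z==0]=np.nan
    return d['image'],P
def save(n,im): cv2.imwrite(n,cv2.cvtColor(im,cv2.COLOR_RGB2BGR))
E
python3 - <<'E'
from h import *
for n in('top','scene'):
    im,P=grab(n); save(f'pics/{n}.png',im); np.savez(f'{n}.npz',im=im,P=P)
print(telemetry.observe())
E
```

```text
{'time_s': 0.1, 'q': array([-8.75075067e+01,  2.18375081e+01,  7.43778810e+01, -8.62302177e-04,
        8.38572122e+01, -1.23357755e+01]), 'qvel': array([ 0.0118142 , -0.17076981, -0.12336008, -0.04353843, -0.0520957 ,
       -0.02315198]), 'joint_efforts': array([ 5.17532011e-03, -4.49219513e+01, -2.31657887e+01, -1.27717572e-04,
        3.63538202e-03,  8.05043328e-06]), 'position': array([ 0.14073989, -0.53142102,  0.22328487]), 'tool_rot': array([[ 9.66696832e-01,  2.55924265e-01, -7.00550837e-05],
       [ 2.55924146e-01, -9.66696038e-01,  1.26528193e-03],
       [ 2.56094375e-04, -1.24107282e-03, -9.99999197e-01]]), 'ft_force': array([-0.32247344,  0.79972536,  0.45283678]), 'wrist_torque': array([ 0.09143805, -0.02615394,  0.00945406]), 'gripper_force': 0.0, 'grip_width': 0.0853602452681126}
```

View pics/top.png

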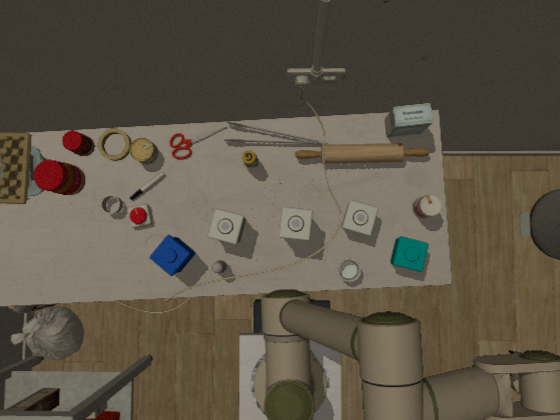

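View pics/scene.png

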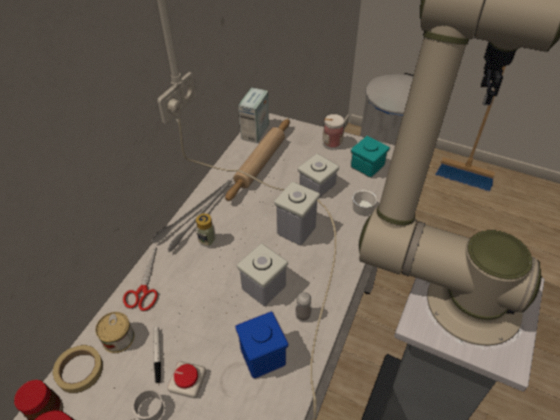

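The top view shows three white-lidded steel canisters at (227,226), (296,223) and (360,218). Possible mix-ups are the blue one at (172,256) and the turquoise one at (411,254), both excluded by colour. Bystanders are the shaker (219,267), ramekin (349,270) and spice jar (249,158). Next I'll measure lid heights and centres and take one close crop.

```bash
python3 - <<'E'
from h import *
d=np.load('top.npz');im,P=d['im'],d['P']
save('pics/crop.png',cv2.resize(im[180:290,150:440],None,fx=2.7,fy=2.7,interpolation=cv2.INTER_CUBIC))
for n,(u,v) in dict(a=(227,226),b=(296,223),c=(360,218),blue=(172,256),turq=(411,254),shaker=(219,267),ram=(349,270),jar=(249,158)).items():
    Q=P[v-22:v+22,u-22:u+22].reshape(-1,3); z0=np.nanmedian(P[v-3:v+4,u-3:u+4,2])
    L=Q[np.abs(Q[:,2]-z0+.005)<.014]; 
    r=cv2.minAreaRect(L[:,:2].astype(np.float32)*1000)
    B=Q[(Q[:,2]>z0-.004)&(Q[:,2]<z0+.01)]
    print(n,P[v,u].round(3),'z0',round(float(z0),4),'lidz',np.nanmedian(L[:,2]).round(4),'c',np.round(r[0],1),np.round(r[1],1),round(r[2],1),'btn',B.mean(0).round(4),len(B))
E
```

```text
a [0.488 0.184 0.118] z0 0.1191 lidz 0.1114 c [489.5 192. ] [90.4 90. ] 75.5 btn [0.4886 0.1932 0.1191] 195
b [ 0.496 -0.019  0.153] z0 0.1496 lidz 0.1414 c [496.2 -16.6] [90.1 89.8] 83.9 btn [ 0.4943 -0.0176  0.1493] 179
c [ 0.513 -0.21   0.095] z0 0.0882 lidz 0.0814 c [ 516.5 -210.9] [90.3 90.3] 73.6 btn [ 0.5162 -0.2102  0.0877] 225
blue [0.4   0.345 0.12 ] z0 0.119 lidz 0.1113 c [403.3 357.5] [90.8 91.3] 50.2 btn [0.4033 0.3572 0.1191] 206
turq [ 0.407 -0.36   0.094] z0 0.0896 lidz 0.0814 c [ 407.9 -361. ] [91.8 89.6] 75.5 btn [ 0.4077 -0.3606  0.0892] 184
shaker [0.367 0.211 0.09 ] z0 0.0871 lidz 0.0861 c [366.3 218.8] [30.4 30.3] 88.3 btn [0.367  0.2188 0.0883] 72
ram [ 0.354 -0.186  0.011] z0 0.007 lidz 0.0014 c [ 356.8 -185.6] [132.6 137.5] 0.1 btn [ 0.3611 -0.1833  0.0061] 613
jar [0.695 0.123 0.096] z0 0.0973 lidz 0.0972 c [699.  126.4] [39.8 39.2] 40.9 btn [0.6994 0.1258 0.0979] 131
```

View pics/crop.png

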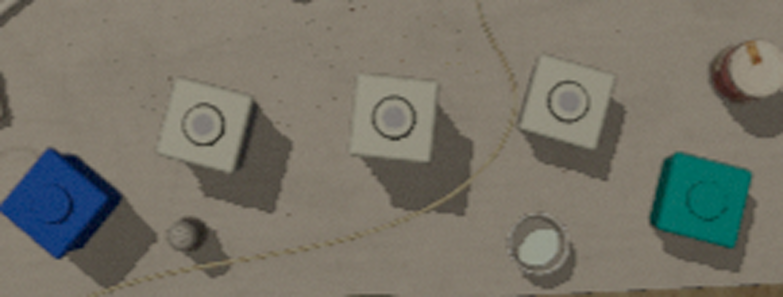

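Choice by colour and lid height: short = (360,218) at world (0.5165,-0.2105), middle = (227,226) at (0.489,0.1925), tall = (296,223) at (0.4955,-0.017). The crop confirms all three have white lids. Moving over the short one with the fingers shut.

Request:
{"op": "send_rows", "data": {"deltas": [[[0.0371,-0.0178,0,0,0,0,-1],[0.0371,-0.0178,0,0,0,0,-1],[0.0371,-0.0178,0,0,0,0,-1],[0.0371,-0.0178,0,0,0,0,-1],[0.0371,-0.0178,0,0,0,0,-1],[0.0371,-0.0178,0,0,0,0,-1],[0.0371,-0.0178,0,0,0,0,-1],[0.0371,-0.0178,0,0,0,0,-1],[0.0371,-0.0178,0,0,0,0,-1],[0.0371,-0.0178,0,0,0,0,-1],[0.0371,-0.0178,0,0,0,0,-1],[0.0371,-0.0178,0,0,0,0,-1]]]}}

```text
time_s: 1.6
position: [0.5173, -0.2102, 0.2235]
tool_rot: [[0.967, 0.256, -0.001], [0.256, -0.967, 0.0], [-0.0, -0.0, -1.0]]
ft_force: [0.7, -0.7, 0.0]
grip_width: -0.0
gripper_force: 0.0
```

Request:
{"op": "send_rows", "data": {"deltas": [[[0,0,0.03,0,0,0,-1],[0,0,0.03,0,0,0,-1],[0,0,0.02,0,0,0,-1],[0,0,0,0,0,0,-1]]]}}

```text
time_s: 2.1
position: [0.5158, -0.2108, 0.1425]
tool_rot: [[0.967, 0.256, -0.003], [0.256, -0.967, 0.002], [-0.002, -0.003, -1.0]]
ft_force: [0.3, 0.7, 0.1]
grip_width: -0.0001
gripper_force: 0.0
```

```bash
python3 - <<'E'
from h import *
im,P=grab('wrist'); save('pics/w1.png',im); s=telemetry.observe()
B=P[(abs(P[...,2]-.0887)<.0035)&(np.hypot(P[...,0]-.5165,P[...,1]+.2105)<.035)]
print(s['position'],s['tool_rot'],s['ft_force'],s['grip_width'],B.mean(0),B.max(0),B.min(0),len(B))
E
```

```text
[ 0.51635855 -0.21119388  0.14368485] [[ 9.66707417e-01  2.55882662e-01 -9.12911361e-04]
 [ 2.55883284e-01 -9.66707468e-01  6.44579438e-04]
 [-7.17581528e-04 -8.56718481e-04 -9.99999376e-01]] [ 0.51361299 -0.03919716  0.04587165] -0.00012678527847889267 [ 0.51582184 -0.21259594  0.08793004] [ 0.53472343 -0.19250697  0.09018385] [ 0.49497778 -0.23366949  0.08523485] 2717
```

View pics/w1.png

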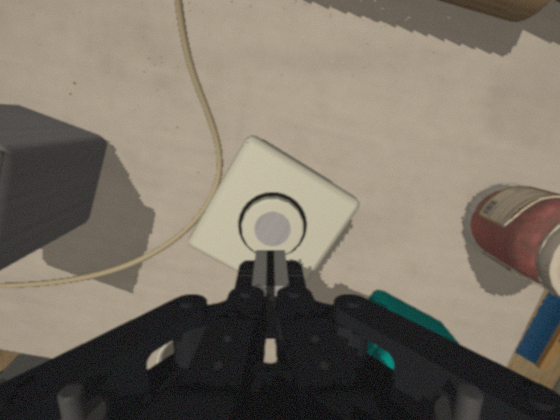

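The wrist view shows the closed fingertips (268,262) above the white button, whose centre is at (272,228). The alignment is good, so I'm descending.

Request:
{"op": "send_rows", "data": {"deltas": [[[0,0,0.012,0,0,0,-1],[0,0,0.012,0,0,0,-1],[0,0,0.003,0,0,0,-1],[0,0,0.002,0,0,0,-1],[0,0,0.002,0,0,0,-1]]]}}

```text
time_s: 2.78
position: [0.5166, -0.2113, 0.113]
tool_rot: [[0.967, 0.256, 0.0], [0.256, -0.967, -0.0], [0.0, 0.0, -1.0]]
ft_force: [-0.5, 0.0, -0.4]
grip_width: -0.0
gripper_force: 0.0
```

Request:
{"op": "send_rows", "data": {"deltas": [[[0,0,0.001,0,0,0,-1],[0,0,0.001,0,0,0,-1]]]}}

```text
time_s: 3.02
position: [0.5165, -0.2113, 0.1109]
tool_rot: [[0.967, 0.256, 0.0], [0.256, -0.967, -0.0], [0.0, 0.0, -1.0]]
ft_force: [0.2, 0.2, 0.7]
grip_width: -0.0003
gripper_force: 0.0
```

Request:
{"op": "send_rows", "data": {"deltas": [[[0,0,0.001,0,0,0,-1],[0,0,0.001,0,0,0,-1]]]}}

```text
time_s: 3.28
position: [0.5165, -0.2113, 0.1088]
tool_rot: [[0.967, 0.256, 0.0], [0.256, -0.967, -0.0], [0.0, 0.0, -1.0]]
ft_force: [-0.7, 0.6, 0.9]
grip_width: -0.0001
gripper_force: 0.0
```

Request:
{"op": "send_rows", "data": {"deltas": [[[0,0,0.001,0,0,0,-1],[0,0,0.001,0,0,0,-1]]]}}

```text
time_s: 3.52
position: [0.5165, -0.2112, 0.1068]
tool_rot: [[0.967, 0.256, 0.0], [0.256, -0.967, 0.0], [0.0, 0.0, -1.0]]
ft_force: [-0.6, -0.2, 0.1]
grip_width: -0.0001
gripper_force: 0.0
```

```bash
python3 - <<'E'
from h import *
im,P=grab('wrist'); save('pics/w2.png',im[100:340,140:420]); s=telemetry.observe()
print(s['position'],s['ft_force'])
for r in (.010,.018):
  B=P[(abs(P[...,2]-.085)<.008)&(np.hypot(P[...,0]-.516,P[...,1]+.2115)<r)]
  print(np.percentile(B[:,2],[5,25,50,75,95]).round(4),len(B))
L=P[(abs(P[...,2]-.08)<.006)&(abs(np.hypot(P[...,0]-.516,P[...,1]+.2115)-.033)<.005)]
print('lid',np.median(L[:,2]))
E
```

```text
[ 0.5164205  -0.21118981  0.10665044] [-0.22771213 -0.40020393 -0.10713931]
[0.0871 0.0877 0.0881 0.0885 0.0891] 628
[0.0866 0.0875 0.0879 0.0883 0.089 ] 2222
lid 0.08036400633931885
```

Request:
{"op": "send_rows", "data": {"deltas": [[[0,0,0.001,0,0,0,-1],[0,0,0.001,0,0,0,-1]]]}}

```text
time_s: 3.82
position: [0.5165, -0.2112, 0.1048]
tool_rot: [[0.967, 0.256, 0.0], [0.256, -0.967, -0.0], [0.0, 0.0, -1.0]]
ft_force: [-0.6, 0.1, 0.0]
grip_width: 0.0002
gripper_force: 0.0
```

Request:
{"op": "send_rows", "data": {"deltas": [[[0,0,0.001,0,0,0,-1],[0,0,0.001,0,0,0,-1]]]}}

```text
time_s: 4.08
position: [0.5165, -0.2113, 0.1028]
tool_rot: [[0.967, 0.256, -0.0], [0.256, -0.967, -0.0], [-0.0, 0.0, -1.0]]
ft_force: [-0.5, 0.5, 0.0]
grip_width: 0.0
gripper_force: 0.0
```

View pics/w2.png

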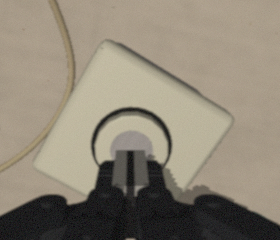

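The fingertips (130,150 in the crop) are over the steel disc but there is still no contact force. I'll check the actual fingertip and button heights by depth.

```bash
python3 - <<'E'
from h import *
im,P=grab('wrist'); s=telemetry.observe(); p=s['position']
print(p,s['ft_force'])
B=P[(abs(P[...,2]-.085)<.008)&(np.hypot(P[...,0]-.516,P[...,1]+.2115)<.018)]
print('btn',np.percentile(B[:,2],[5,50,95]).round(4),len(B))
# column down the fingertip
for v in range(225,300,5): print(v,P[v,268].round(4),(P[v,268]-p).round(4), im[v,268])
E
```

```text
[ 0.51639954 -0.21122285  0.10262894] [ 0.20030532 -0.51066729 -0.2110384 ]
btn [0.0864 0.0879 0.089 ] 2177
225 [ 0.529  -0.2076  0.0879] [ 0.0126  0.0036 -0.0147] [191 184 160]
230 [ 0.5264 -0.2083  0.0882] [ 0.01    0.0029 -0.0144] [189 181 159]
235 [ 0.5234 -0.2091  0.0875] [ 0.007   0.0021 -0.0151] [151 146 139]
240 [ 0.521  -0.2097  0.0885] [ 0.0046  0.0015 -0.0142] [154 146 140]
245 [ 0.5181 -0.2105  0.0882] [ 0.0017  0.0007 -0.0144] [153 146 139]
250 [ 0.5262 -0.2085  0.1154] [0.0098 0.0027 0.0127] [99 92 87]
255 [ 0.5261 -0.2086  0.1208] [0.0097 0.0027 0.0182] [32 29 22]
260 [ 0.5259 -0.2086  0.1255] [0.0095 0.0026 0.0228] [27 29 24]
265 [ 0.5262 -0.2086  0.1311] [0.0098 0.0026 0.0285] [24 26 22]
270 [ 0.5261 -0.2086  0.1355] [0.0097 0.0026 0.0329] [25 24 19]
275 [ 0.5263 -0.2086  0.1401] [0.0099 0.0026 0.0375] [16  8 16]
280 [ 0.5268 -0.2085  0.145 ] [0.0104 0.0027 0.0424] [28 32 22]
285 [ 0.5264 -0.2086  0.1479] [0.01   0.0026 0.0453] [31 27 25]
290 [ 0.5247 -0.2091  0.1484] [0.0083 0.0021 0.0457] [46 40 42]
295 [ 0.5222 -0.2098  0.1473] [0.0058 0.0015 0.0447] [37 32 36]
```

By depth, the pad's front edge ends at about z = 0.113, above the TCP rather than ahead of it. That leaves roughly 25 mm to the button. I'll go on in small steps and rely on force.

Request:
{"op": "send_rows", "data": {"deltas": [[[0,0,0.001,0,0,0,-1],[0,0,0.001,0,0,0,-1],[0,0,0.001,0,0,0,-1]]]}}

```text
time_s: 4.5
position: [0.5165, -0.2112, 0.0997]
tool_rot: [[0.967, 0.256, -0.0], [0.256, -0.967, 0.0], [-0.0, -0.0, -1.0]]
ft_force: [-0.0, 0.2, 1.0]
grip_width: 0.0002
gripper_force: 0.0
```

Request:
{"op": "send_rows", "data": {"deltas": [[[0,0,0.001,0,0,0,-1],[0,0,0.001,0,0,0,-1],[0,0,0.001,0,0,0,-1]]]}}

```text
time_s: 4.88
position: [0.5165, -0.2113, 0.0968]
tool_rot: [[0.967, 0.256, 0.0], [0.256, -0.967, -0.0], [0.0, 0.0, -1.0]]
ft_force: [0.2, -0.6, -1.2]
grip_width: 0.0002
gripper_force: 0.0
```

```bash
python3 - <<'E'
from h import *
im,P=grab('wrist'); s=telemetry.observe(); p=s['position']
print(p,s['ft_force'])
B=P[(abs(P[...,2]-.085)<.008)&(np.hypot(P[...,0]-.516,P[...,1]+.2115)<.018)]
print('btn',np.percentile(B[:,2],[5,50,95]).round(4),len(B))
R=np.array(s['tool_rot']).reshape(3,3); Q=(P-p)@R
m=(abs(Q[...,0])<.02)&(abs(Q[...,1])<.02)&(P[...,2]>.092)
print('pads lowest, tool z max',np.sort(Q[m][:,2])[-300::30].round(4))
v,u=np.where(m); print(v.min(), u[v<v.min()+5].min(),u[v<v.min()+5].max())
save('pics/w3.png',cv2.resize(im[170:320,180:380],None,fx=3,fy=3))
E
```

```text
[ 0.51639621 -0.211203    0.09662474] [ 0.28829749  0.78776985 -0.40377537]
btn [0.0864 0.0879 0.0889] 2048
pads lowest, tool z max [-0.0191 -0.0186 -0.018  -0.0174 -0.017  -0.0162 -0.0155 -0.015  -0.0144
 -0.0132]
250 255 284
```

View pics/w3.png

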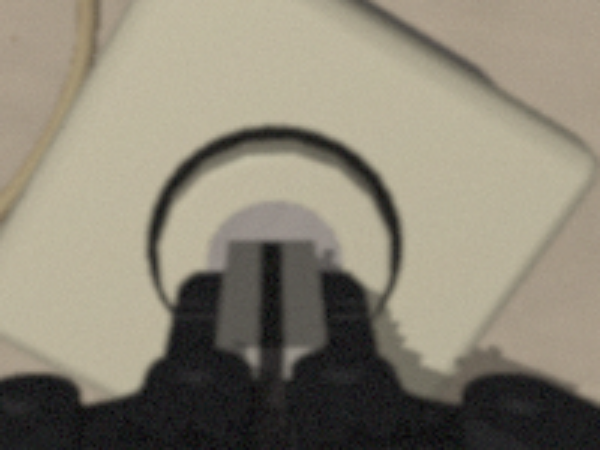

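The pads (272,240 in the crop) still float over the button, and by depth they end about 13 mm behind the reported TCP. That puts contact near TCP z = 0.076. I'll keep descending and check force.

Request:
{"op": "send_rows", "data": {"deltas": [[[0,0,0.001,0,0,0,-1],[0,0,0.001,0,0,0,-1],[0,0,0.001,0,0,0,-1],[0,0,0.001,0,0,0,-1],[0,0,0.001,0,0,0,-1]]]}}

```text
time_s: 5.55
position: [0.5165, -0.2112, 0.0918]
tool_rot: [[0.967, 0.256, -0.0], [0.256, -0.967, 0.0], [0.0, -0.0, -1.0]]
ft_force: [0.7, -0.7, 1.2]
grip_width: 0.0002
gripper_force: 0.0
```

Request:
{"op": "send_rows", "data": {"deltas": [[[0,0,0.001,0,0,0,-1],[0,0,0.001,0,0,0,-1],[0,0,0.001,0,0,0,-1],[0,0,0.001,0,0,0,-1]]]}}

```text
time_s: 6.05
position: [0.5165, -0.2112, 0.0878]
tool_rot: [[0.967, 0.256, 0.0], [0.256, -0.967, 0.0], [0.0, -0.0, -1.0]]
ft_force: [0.2, -0.2, 0.2]
grip_width: 0.0002
gripper_force: 0.0
```

Request:
{"op": "send_rows", "data": {"deltas": [[[0,0,0.001,0,0,0,-1],[0,0,0.001,0,0,0,-1],[0,0,0.001,0,0,0,-1],[0,0,0.001,0,0,0,-1]]]}}

```text
time_s: 6.55
position: [0.5164, -0.2113, 0.0838]
tool_rot: [[0.967, 0.256, 0.0], [0.256, -0.967, -0.0], [0.0, 0.0, -1.0]]
ft_force: [0.7, -0.5, 1.3]
grip_width: -0.0001
gripper_force: 0.0
```

Request:
{"op": "send_rows", "data": {"deltas": [[[0,0,0.001,0,0,0,-1],[0,0,0.001,0,0,0,-1],[0,0,0.001,0,0,0,-1],[0,0,0.001,0,0,0,-1]]]}}

```text
time_s: 7.05
position: [0.5165, -0.2113, 0.0799]
tool_rot: [[0.967, 0.256, 0.0], [0.256, -0.967, -0.0], [0.0, 0.0, -1.0]]
ft_force: [-1.1, 0.4, 3.3]
grip_width: 0.0001
gripper_force: 1.9
```

Request:
{"op": "send_rows", "data": {"deltas": [[[0,0,0.001,0,0,0,-1],[0,0,0.001,0,0,0,-1]]]}}

```text
time_s: 7.3
position: [0.5165, -0.2113, 0.078]
tool_rot: [[0.967, 0.256, 0.0], [0.256, -0.967, -0.0], [0.0, 0.0, -1.0]]
ft_force: [-1.5, 0.8, 3.4]
grip_width: 0.0001
gripper_force: 2.0
```

Request:
{"op": "send_rows", "data": {"deltas": [[[0,0,0.001,0,0,0,-1],[0,0,0.001,0,0,0,-1]]]}}

```text
time_s: 7.55
position: [0.5165, -0.2113, 0.0758]
tool_rot: [[0.967, 0.256, 0.0], [0.256, -0.967, -0.0], [0.0, 0.0, -1.0]]
ft_force: [-1.8, 0.4, 4.2]
grip_width: -0.0001
gripper_force: 2.0
```

```bash
cat > chk.py <<'E'
from h import *
import sys
x,y,z=map(float,sys.argv[1:4])
im,P=grab('wrist'); s=telemetry.observe()
r=np.hypot(P[...,0]-x,P[...,1]-y)
B=P[(abs(P[...,2]-z+.004)<.008)&(r<.017)]
L=P[(abs(P[...,2]-z+.008)<.006)&(abs(r-.033)<.005)]
print(s['position'],s['ft_force'],'btn',np.percentile(B[:,2],[10,50,90]).round(4),len(B),'lid',np.median(L[:,2]).round(4))
E
python3 chk.py .516 -.2115 .0887
```

```text
[ 0.51647888 -0.21124821  0.07569332] [-0.69712527  0.71905138  3.11309499] btn [0.0829 0.0837 0.0894] 1415 lid 0.0804
```

Contact is confirmed at TCP z ≈ 0.080 (3–4 N), and the button is about 4 mm down.

Request:
{"op": "send_rows", "data": {"deltas": [[[0,0,0.001,0,0,0,-1],[0,0,0.001,0,0,0,-1]]]}}

```text
time_s: 7.85
position: [0.5165, -0.2113, 0.0738]
tool_rot: [[0.967, 0.256, 0.0], [0.256, -0.967, -0.0], [0.0, 0.0, -1.0]]
ft_force: [-0.6, 1.0, 4.1]
grip_width: -0.0001
gripper_force: 2.0
```

Request:
{"op": "send_rows", "data": {"deltas": [[[0,0,0.0005,0,0,0,-1],[0,0,0.0005,0,0,0,-1]]]}}

```text
time_s: 8.1
position: [0.5165, -0.2113, 0.073]
tool_rot: [[0.967, 0.256, 0.0], [0.256, -0.967, -0.0], [0.0, 0.0, -1.0]]
ft_force: [-2.2, 1.4, 8.9]
grip_width: -0.0003
gripper_force: 4.4
```

```bash
python3 chk.py .516 -.2115 .0887
```

```text
[ 0.51652145 -0.21126234  0.07306475] [-1.11712116  0.32260298  5.03323079] btn [0.0802 0.081  0.0899] 1550 lid 0.0803
```

The force has risen to about 9 N at the stop and the button is flush (0.081 against the lid at 0.0803). Stop heights for the others are therefore about TCP z 0.103 (middle) and 0.133 (tall). Lifting and moving to the middle canister.

Request:
{"op": "send_rows", "data": {"deltas": [[[0,0,-0.01,0,0,0,-1],[0,0,-0.04,0,0,0,-1],[0,0,-0.04,0,0,0,-1],[0,0,-0.04,0,0,0,-1]]]}}

```text
time_s: 8.65
position: [0.5163, -0.2112, 0.2044]
tool_rot: [[0.967, 0.256, 0.0], [0.256, -0.967, -0.0], [0.0, 0.0, -1.0]]
ft_force: [0.3, 0.7, 0.1]
grip_width: -0.0002
gripper_force: 0.0
```

Request:
{"op": "send_rows", "data": {"deltas": [[[0.0085,-0.0442,0,0,0,0,-1],[0.0085,-0.0442,0,0,0,0,-1],[0.0085,-0.0442,0,0,0,0,-1],[0.0085,-0.0442,0,0,0,0,-1],[0.0085,-0.0442,0,0,0,0,-1],[0.0085,-0.0442,0,0,0,0,-1],[0.0085,-0.0442,0,0,0,0,-1],[0.0085,-0.0442,0,0,0,0,-1],[0.0085,-0.0442,0,0,0,0,-1],[0,0,0.02,0,0,0,-1],[0,0,0.02,0,0,0,-1],[0,0,0,0,0,0,-1]]]}}

```text
time_s: 10.15
position: [0.488, 0.1929, 0.1621]
tool_rot: [[0.967, 0.256, -0.003], [0.256, -0.967, -0.0], [-0.003, -0.0, -1.0]]
ft_force: [0.7, -0.3, 0.5]
grip_width: -0.0002
gripper_force: 0.0
```

```bash
python3 chk.py .489 .192 .1187; python3 - <<'E'
from h import *
im,P=grab('top')
for x,y,z in((.5165,-.2105,.08),(.489,.192,.11)):
    L=P[(abs(P[...,2]-z-.001)<.005)&(np.hypot(P[...,0]-x,P[...,1]-y)<.07)]
    print(len(L),np.round(cv2.minAreaRect(L[:,:2].astype(np.float32)*1000),1) if 0 else cv2.minAreaRect(L[:,:2].astype(np.float32)*1000))
im,P=grab('wrist'); save('pics/w4.png',im)
E
```

```text
[0.48858785 0.19285755 0.16306431] [ 0.34601937 -0.41636036  0.11363475] btn [0.1179 0.1187 0.1195] 2105 lid 0.1104
768 ((516.4188842773438, -210.83355712890625), (90.24256134033203, 89.318359375), 73.01690673828125)
143 ((470.1219177246094, 169.7266387939453), (57.38944625854492, 111.73896789550781), 42.86024475097656)
```

View pics/w4.png

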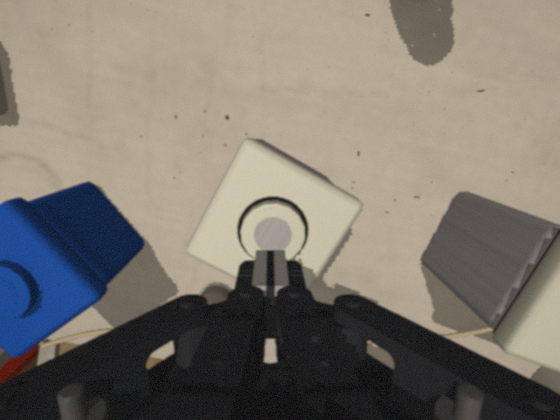

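The fingertips (270,255) are over the middle canister's button (272,232), aligned as before, and the short canister has not moved. TCP is at 0.163, contact is expected near 0.111 and the stop at 0.103.

Request:
{"op": "send_rows", "data": {"deltas": [[[0,0,0.016,0,0,0,-1],[0,0,0.016,0,0,0,-1],[0,0,0.012,0,0,0,-1],[0,0,0.004,0,0,0,-1],[0,0,0.002,0,0,0,-1],[0,0,0,0,0,0,-1]]]}}

```text
time_s: 11.05
position: [0.4888, 0.1929, 0.1132]
tool_rot: [[0.967, 0.256, 0.001], [0.256, -0.967, 0.0], [0.001, 0.0, -1.0]]
ft_force: [0.2, 0.8, 0.0]
grip_width: 0.0005
gripper_force: 0.0
```

Request:
{"op": "send_rows", "data": {"deltas": [[[0,0,0.001,0,0,0,-1],[0,0,0.001,0,0,0,-1],[0,0,0.001,0,0,0,-1],[0,0,0.001,0,0,0,-1]]]}}

```text
time_s: 11.55
position: [0.4887, 0.1929, 0.1091]
tool_rot: [[0.967, 0.256, 0.001], [0.256, -0.967, 0.0], [0.001, 0.0, -1.0]]
ft_force: [-0.4, 0.0, 4.5]
grip_width: -0.0001
gripper_force: 2.0
```

Request:
{"op": "send_rows", "data": {"deltas": [[[0,0,0.001,0,0,0,-1],[0,0,0.001,0,0,0,-1],[0,0,0.001,0,0,0,-1]]]}}

```text
time_s: 11.92
position: [0.4887, 0.1929, 0.1058]
tool_rot: [[0.967, 0.256, 0.0], [0.256, -0.967, 0.0], [0.0, -0.0, -1.0]]
ft_force: [-1.1, 0.6, 4.1]
grip_width: -0.0
gripper_force: 2.0
```

Request:
{"op": "send_rows", "data": {"deltas": [[[0,0,0.001,0,0,0,-1],[0,0,0.001,0,0,0,-1]]]}}

```text
time_s: 12.18
position: [0.4887, 0.1929, 0.1038]
tool_rot: [[0.967, 0.256, 0.0], [0.256, -0.967, 0.0], [0.0, -0.0, -1.0]]
ft_force: [-0.2, 0.8, 3.1]
grip_width: 0.0001
gripper_force: 2.0
```

Request:
{"op": "send_rows", "data": {"deltas": [[[0,0,0.0005,0,0,0,-1],[0,0,0.0005,0,0,0,-1]]]}}

```text
time_s: 12.42
position: [0.4887, 0.1929, 0.103]
tool_rot: [[0.967, 0.256, 0.0], [0.256, -0.967, 0.0], [0.0, 0.0, -1.0]]
ft_force: [-1.6, -0.4, 9.2]
grip_width: -0.0001
gripper_force: 4.4
```

```bash
python3 chk.py .489 .192 .1187
```

```text
[0.48867896 0.19290698 0.10302592] [-0.78502075  0.6691666   5.03860033] btn [0.1102 0.111  0.1196] 1634 lid 0.1104
```

The middle button is flush. Next is the tall one.

Request:
{"op": "send_rows", "data": {"deltas": [[[0,0,-0.01,0,0,0,-1],[0,0,-0.045,0,0,0,-1],[0,0,-0.045,0,0,0,-1],[0,0,-0.01,0,0,0,-1]]]}}

```text
time_s: 12.98
position: [0.4894, 0.193, 0.2158]
tool_rot: [[0.967, 0.256, 0.005], [0.256, -0.967, 0.001], [0.005, 0.001, -1.0]]
ft_force: [0.5, -0.6, -0.9]
grip_width: 0.0001
gripper_force: 0.0
```

Request:
{"op": "send_rows", "data": {"deltas": [[[-0.0095,0.041,0,0,0,0,-1],[-0.0095,0.041,0,0,0,0,-1],[-0.0095,0.041,0,0,0,0,-1],[-0.0095,0.041,0,0,0,0,-1],[-0.0095,0.041,0,0,0,0,-1],[0,0,0.02,0,0,0,-1],[0,0,0,0,0,0,-1]]]}}

```text
time_s: 13.85
position: [0.4942, -0.0175, 0.1913]
tool_rot: [[0.967, 0.255, -0.004], [0.255, -0.967, 0.001], [-0.004, -0.002, -1.0]]
ft_force: [-0.8, 0.3, 0.8]
grip_width: 0.0002
gripper_force: 0.0
```

```bash
python3 chk.py .495 -.0172 .1487;python3 - <<'E'
from h import *
im,P=grab('wrist'); save('pics/w5.png',im)
E
```

```text
[ 0.49469996 -0.01727123  0.19230548] [-0.56655797  0.04421175 -0.11626387] btn [0.148  0.1487 0.1495] 2099 lid 0.1404
```

View pics/w5.png

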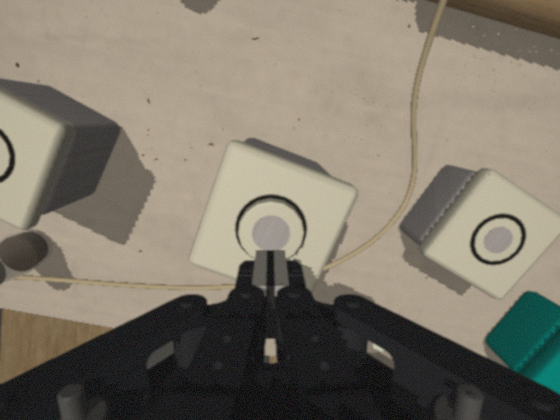

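The fingertips (270,255) are over the tall canister's raised button (271,232), and the short one's button at (498,238) looks flush. Going from 0.192 to 0.143, then pressing.

Request:
{"op": "send_rows", "data": {"deltas": [[[0,0,0.016,0,0,0,-1],[0,0,0.016,0,0,0,-1],[0,0,0.012,0,0,0,-1],[0,0,0.004,0,0,0,-1],[0,0,0.001,0,0,0,-1],[0,0,0,0,0,0,-1]]]}}

```text
time_s: 14.7
position: [0.4954, -0.0175, 0.1443]
tool_rot: [[0.967, 0.256, 0.001], [0.256, -0.967, -0.0], [0.001, 0.0, -1.0]]
ft_force: [-0.3, -0.4, -0.2]
grip_width: -0.0001
gripper_force: 0.0
```

Request:
{"op": "send_rows", "data": {"deltas": [[[0,0,0.001,0,0,0,-1],[0,0,0.001,0,0,0,-1],[0,0,0.001,0,0,0,-1],[0,0,0.001,0,0,0,-1]]]}}

```text
time_s: 15.2
position: [0.4952, -0.0175, 0.1401]
tool_rot: [[0.967, 0.256, 0.0], [0.256, -0.967, -0.0], [0.0, 0.0, -1.0]]
ft_force: [-1.7, 0.5, 3.2]
grip_width: -0.0
gripper_force: 2.0
```

Request:
{"op": "send_rows", "data": {"deltas": [[[0,0,0.001,0,0,0,-1],[0,0,0.001,0,0,0,-1],[0,0,0.001,0,0,0,-1]]]}}

```text
time_s: 15.58
position: [0.4952, -0.0175, 0.1368]
tool_rot: [[0.967, 0.256, 0.0], [0.256, -0.967, -0.0], [0.0, 0.0, -1.0]]
ft_force: [-1.3, 1.1, 3.4]
grip_width: -0.0003
gripper_force: 2.0
```

Request:
{"op": "send_rows", "data": {"deltas": [[[0,0,0.001,0,0,0,-1],[0,0,0.001,0,0,0,-1],[0,0,0.001,0,0,0,-1]]]}}

```text
time_s: 15.95
position: [0.4952, -0.0175, 0.1338]
tool_rot: [[0.967, 0.256, 0.0], [0.256, -0.967, -0.0], [0.0, 0.0, -1.0]]
ft_force: [-0.7, 0.1, 4.0]
grip_width: 0.0001
gripper_force: 2.0
```

Request:
{"op": "send_rows", "data": {"deltas": [[[0,0,0.0005,0,0,0,-1],[0,0,0.0005,0,0,0,-1]]]}}

```text
time_s: 16.2
position: [0.4952, -0.0175, 0.133]
tool_rot: [[0.967, 0.256, 0.0], [0.256, -0.967, -0.0], [0.0, 0.0, -1.0]]
ft_force: [-2.4, 0.3, 8.2]
grip_width: -0.0
gripper_force: 4.4
```

```bash
python3 chk.py .495 -.0172 .1487
```

```text
[ 0.49520043 -0.01745344  0.13303108] [-1.42896788  0.30617911  5.72047667] btn [0.1402 0.1411 0.1497] 1605 lid 0.1404
```

The tall button is flush too. I'll lift clear and do a final check of all three buttons.

Request:
{"op": "send_rows", "data": {"deltas": [[[0,0,-0.01,0,0,0,-1],[0,0,-0.04,0,0,0,-1],[0,0,-0.04,0,0,0,-1],[0,0,-0.02,0,0,0,-1],[0,0,0,0,0,0,-1],[0,0,0,0,0,0,-1]]]}}

```text
time_s: 17.0
position: [0.4947, -0.0173, 0.2418]
tool_rot: [[0.967, 0.256, -0.002], [0.256, -0.967, 0.001], [-0.002, -0.001, -1.0]]
ft_force: [0.2, -0.1, -0.6]
grip_width: 0.0003
gripper_force: 0.0
```

```bash
python3 - <<'E'
from h import *
im,P=grab('wrist')
im2,P2=grab('scene')
for A in(P,P2):
  for x,y,z in((.5165,-.2112,.0887),(.489,.1925,.1187),(.495,-.0172,.1487)):
    r=np.hypot(A[...,0]-x,A[...,1]-y); B=A[(r<.015)&(abs(A[...,2]-z+.004)<.012)];L=A[(r>.026)&(r<.038)&(abs(A[...,2]-z+.008)<.006)]
    print(len(B),len(L),np.round([np.median(B[:,2]) if len(B) else 0,np.median(L[:,2]) if len(L) else 0],4))
print(env.close_job())
E
```

```text
687 2331 [0.0811 0.0805]
1007 2583 [0.1109 0.1103]
1082 3660 [0.141  0.1404]
57 180 [0.0799 0.0791]
97 332 [0.1099 0.1091]
76 247 [0.1396 0.1394]
the job is handed in; nothing more can be done
None
```

All three buttons were pressed flush in order (short, middle, tall), with wrist-force readings of at most about 9 N; the arm was lifted clear and the job handed in at about 17 s, with no verdict returned.

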